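# Rake the carton out of the gap, turn the stick round, press the reset

## Task

A small carton has slid into the narrow gap between the label printer and the tall carton, in front of the reset plunger. Pick up the stick and with its rake blade draw the small carton out onto the desk and sweep it aside so that the way in is clear, never touching it with the fingers; set the stick down on the desk, take it again by the blade half so that the nose points forward, push the plunger fully in with the nose and ease it slowly back out, never letting it snap. Finish with the carton still upright and the stick lying level on its two plates on the desk in front of the gap, and leave the stapler and the roll of tape where they are.

Things in the scene. Friction and masses are not known exactly. Their poses are not given: they have to be found in the camera images.
- nook: Fixed equipment with a straight gap, open above and at its mouth. Origin: on the desk, middle of the mouth; x points into the gap, z up; its front is x < 0. Gap 70 mm wide (walls at y = +-35 mm), x = 0 to 180 mm, too narrow for a gripper's body. Walls: tall brown carton on +y (70 mm thick, 170 mm high), grey label printer on -y (170 mm wide, 175 mm high).
- nook_end (a point): Foot of the grey power unit that closes the gap: on the desk at nook x = 180 mm, y = 0; unit 130 mm high. Two black guard cheeks stand against it from nook x = 145 to 180 mm, 85 mm high, leaving a slot 32 mm wide (y = +-16 mm), open above and in front, with the plunger in it.
- plunger (a joint): Reset plunger, a steel round 24 mm across between the cheeks at the blind end; 0 = out (rest), 0.012 m = fully in; moves along the nook's +x. A spring pushes it out: about 2.5 N to start it, 6 N fully in.
- plunger_face (a point): Centre of the plunger's front face: at rest x = 165 mm, y = 0, 54 mm above the desk in the nook's frame; fully in, x = 177 mm.
- box: Small loose brown carton, 60 mm long (x) by 45 mm wide (y) by 52 mm high, about 0.12 kg. Origin: centre of its underside. It starts in the gap, length roughly along it, centred about 66 to 76 mm in from the mouth; between it and the cheeks is a free space about 35 to 50 mm long.
- stick: Loose wooden stick, a bar 320 mm long, 14 mm square, about 0.14 kg, carried level by two plates across it: centre line 47 mm above the desk. Origin: on the desk under the bar's middle; x along the bar to the rake blade, z up. Blade starts roughly towards the gap. Hold it at x = -40 to -80 mm to reach in with the blade, at 70 to 100 mm to reach in with the nose.
- stick_blade (a point): Middle of the lower edge of the rake blade: aluminium plate 44 mm wide, 6 mm thick, at stick x = 154 to 160 mm, from the bar's top down to the desk (40 mm below the bar).
- stick_nose (a point): Centre of the nose's end face (black rubber, 14 mm square), stick x = -160 mm, 47 mm above the stick's underside. The only end that fits between the cheeks. The second plate, the foot, is plywood, 40 mm wide, 6 mm thick, at stick x = -100 mm, from the bar down to the desk.
- tape: Bystander: roll of clear tape lying flat, 100 mm across, 45 mm high. Origin: centre of its underside.
- stapler: Bystander: black stapler, 130 x 34 x 47 mm. Origin: centre of its underside.
There are look-alikes about, which are no part of the job. Several things look just like the box: the one meant starts farthest to the robot's right.

How it is judged:
By the outcome, as a careful person would: the job done as asked, in the order asked, and still so for the second after the job is handed in, with the robot touching nothing.
It also fails if it takes over 72 s, if anything falls off the work surface, if the arm or the gripper's body presses on something with over 40 N, if the wrist force passes 120 N, or if a joint passes its speed limit or range.

## Robot

A 7-joint arm with a two-finger parallel gripper is mounted at the origin on the work surface. World frame = base frame: x ahead of the robot, y to its left, z up, the work surface at z = 0. Lengths are in mm, angles in rad, forces in N, time in s.
With the tool pointing down it reaches from about 425 to 1025 mm from the base axis. Payload 9.4 kg.
Tool frame: the origin (TCP) lies at the centre of the arm's flange, where the gripper is bolted on; the fingertips stand 186 mm ahead of it and the grasp point (between the pads) lies 167 mm ahead of it (r.hold_point_z is the distance from the TCP to the grasp point, in mm); z points along the fingers, y is the line along which they close (so a half turn about z gives the same grasp; the last joint's range is limited). The gripper opens to 93 mm and grips with 3 to 60 N. Pads are 15 mm wide; open, the fingers measure 128 mm over their backs; the gripper's body (75 mm by 188 mm) begins 65 mm behind the grasp point.
Start: joints at [1.137, 0.599, -0.003, 1.599, 0.002, 0.943, -0.08], TCP at [253.225, -679.339, 404.718] pointing down, gripper open.
Joint ranges: [-2.57, 2.57], [-0.35, 1.97], [-1.29, 1.29], [0.11, 2.56], [-1.05, 4.19], [0.11, 1.86], [-2.63, 2.63]. Speed limits (rad/s): [2.22, 2.22, 3.01, 3.01, 3.14, 3.14, 3.14].

## Interface

Orientations are given as a 3x3 rotation matrix whose columns are the frame's x, y, z axes.
In Python, from plant import r, eyes, ticket gives the robot as it stands.
- The arm moves only by the tool drive_tool, never from a script. Its argument "plan" is a list of rows, each an object of numbers: "dx", "dy", "dz": the shift along the tool's x, y, z in cm; "spin": the turn about the tool's z in degrees. In form: [{"dx": .., "dy": .., "dz": .., "spin": ..}, ...]. A call has exactly 10 rows; each row is the pose to reach, as a shift and turn from the pose commanded when the call began, along the tool's axes at that moment; what a row does not reach only later rows make up. A row lasts 1/12 s, in which the tool goes at most 41.7 mm and 7.16 degrees, less where a joint would pass 70% of its speed; a pose out of reach is approached as far as the arm can. A call with a gripper value outside its range is refused whole. "gripper" is the opening, from -1 (shut) to 1 (fully open), so that 0 is half open, set as the call begins (left out, the last holds). The fingers move at their own pace and stop on an object; the grip force is fixed at half the most. Time passes only in rows, so rows that repeat a pose let the fingers close, or fill a call up. It gives the time, the measured TCP pose, the force, the opening and the grip force at its end, in the units of the state.
- r.get_obs(): the state, without advancing time (a new reading comes with each control period).
- eyes.get_image(name): name is "scene" or "top" or "wrist"; returns (picture, depth): 420x560x3 uint8, blue, green, red; 420x560 float32, mm along the optical axis (not along the pixel's ray), 0 where there is no reading.
- eyes.calibration(name): a dict with "fx", "fy", "cx", "cy" (pixels), "dist" ([k1, k2, p1, p2, k3] as OpenCV has them; the pictures are not rectified), "view" (4x4, takes a point from world to camera coordinates); the wrist camera has in their place "hand_eye" (4x4, takes a point from camera to tool coordinates, whose origin is the TCP and whose axes are the flange's). Camera axes: x right, y down, z forward; pixel columns grow to the right and rows downward; lengths in mm; the calibration is good to about 2 mm. A picture is of the moment at which its call begins: read the wrist's pose just before it. calibration takes no time and is no camera call.
- ticket.close_job(): hands the job in; it is judged then, once.
The state is a dict: "t": time; "joint_positions": joint angles; "qvel": joint speeds; "tau": joint torques, N m; "tool_pos": TCP position; "ee_rot": TCP orientation; "force": force on the tool from outside, world axes, zero at the start; "moment": the same for the moment, N m; "opening": opening from 0.0 (shut) to 1.0 (fully open); "grip_force": force on a finger pad.
Only numpy, scipy, OpenCV 4.12 (cv2) and the standard library are available. Lean on these libraries where they do the work, as an engineer would, in place of code of your own. Each camera call takes 0.05 s, during which the arm holds its last target. There are 200 camera calls.

## Working session

There is one attempt and no reset: what is moved stays moved. The work goes in short steps, Python scripts to look and compute and a tool call to move; the robot and the scene stay as the last step left them, time stands still between calls to the robot, and variables do not carry over. Pictures are saved under pics/ and viewed, at most 10 in all, crops included, and the job is handed in when it is done.

Besides the shell and the picture viewer there is one more tool, called after "Call:" in YAML: its name, and indented under it one key for each argument. drive_tool: Moves the arm, as the interface text tells. Its arguments: {"type":"object","properties":{"plan":{"type":"array"},"gripper":{"type":"number"}},"required":["plan"]}

```bash
ls; mkdir -p pics; cat > h.py <<'E'
import numpy as np, cv2
from plant import r, eyes, ticket
def snap(name):
    o=r.get_obs(); p,d=eyes.get_image(name); c=eyes.calibration(name)
    if 'view' in c: V=np.array(c['view'])
    else:
        T=np.eye(4);T[:3,:3]=o['ee_rot'];T[:3,3]=o['tool_pos']
        V=np.linalg.inv(T@np.array(c['hand_eye']))
    K=np.array([[c['fx'],0,c['cx']],[0,c['fy'],c['cy']],[0,0,1.]])
    return p,d,(K,np.array(c['dist'],float),V)
def ray(px,C):
    K,D,V=C; n=cv2.undistortPoints(np.array(px,float).reshape(-1,1,2),K,D).reshape(-1,2)
    n=np.c_[n,np.ones(len(n))]; W=np.linalg.inv(V); return W[:3,3], n@W[:3,:3].T, n
def atz(px,z,C):
    o,d,_=ray(px,C); return o+d*((z-o[2])/d[:,2])[:,None]
def pts(d,C):   # full cloud HxWx3
    h,w=d.shape; u,v=np.meshgrid(np.arange(w),np.arange(h))
    o,dd,n=ray(np.stack([u,v],-1).reshape(-1,2),C)
    P=o+dd*d.reshape(-1,1); P[d.reshape(-1)==0]=np.nan
    return P.reshape(h,w,3)
def proj(P,C):
    K,D,V=C; return cv2.projectPoints(np.array(P,float).reshape(-1,1,3),cv2.Rodrigues(V[:3,:3])[0],V[:3,3],K,D)[0].reshape(-1,2)
E
python3 - <<'E'
from h import *
for n in('scene','top'):
    p,d,C=snap(n); cv2.imwrite(f'pics/{n}0.png',p); np.savez(f'{n}0.npz',p=p,d=d,K=C[0],D=C[1],V=C[2])
o=r.get_obs(); print(o['t'],o['tool_pos'],o['ee_rot'],r.hold_point_z)
print(eyes.calibration('wrist')['hand_eye'])
E
```

```text
pics
0.1 [ 253.20829471 -679.15778198  403.94392678] [[ 9.36990406e-01  3.49354580e-01 -5.97345584e-04]
 [ 3.49355072e-01 -9.36989547e-01  1.27367538e-03]
 [-1.14742240e-04 -1.40210732e-03 -9.99999010e-01]] 167.3
[[-7.08895019e-05 -9.56350580e-01 -2.92221770e-01  8.04699640e+01]
 [ 9.99999959e-01  1.32234446e-05 -2.85864219e-04 -1.30988546e-01]
 [ 2.77250590e-04 -2.92221778e-01  9.56350540e-01  2.12674146e+01]
 [ 0.00000000e+00  0.00000000e+00  0.00000000e+00  1.00000000e+00]]
```

View pics/top0.png

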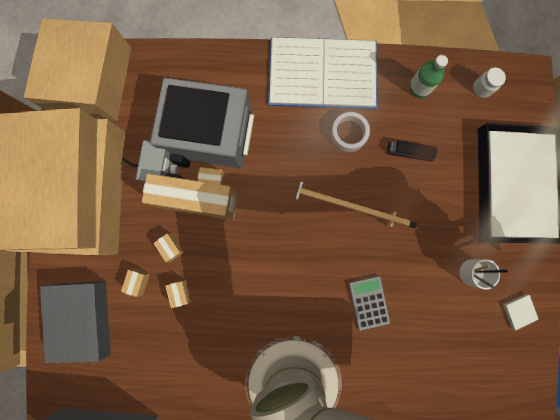

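View pics/scene0.png

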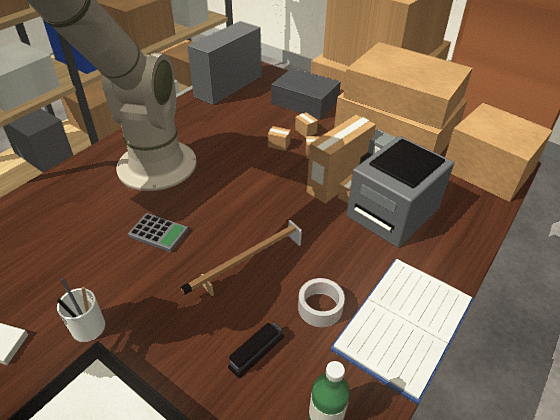

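The top view shows the gap between the printer (200,120) and the tall carton (187,195). Things that look like the box: A (210,177) in the gap, B (167,247), C (134,283), D (177,294). The stick runs from its blade (300,190) to its nose (412,224). Tape is at (350,131) and stapler at (412,150).

```bash
python3 - <<'E'
from h import *
z=np.load('top0.npz');p,d=z['p'],z['d'];C=(z['K'],z['D'],z['V'])
print(C[2])
P=pts(d,C)
for n,u in dict(A=(210,174),B=(167,245),C=(134,283),D=(177,294),blade=(300,190),nose=(412,224),mid=(355,206),tape=(337,131),stap=(412,150),carton=(187,195),printer=(195,115),unit=(152,160)).items():
    print(n,P[u[1],u[0]].round(), atz([u],0,C)[0].round())
c=cv2.resize(p[120:250,120:430],None,fx=2.58,fy=2.58,interpolation=cv2.INTER_CUBIC); cv2.imwrite('pics/crop1.png',c)
# close crop A
c=cv2.resize(p[130:230,120:260],None,fx=5.6,fy=5.6,interpolation=cv2.INTER_CUBIC); cv2.imwrite('pics/crop2.png',c)
E
```

```text
[[ 2.63100952e-02 -9.99628273e-01  7.14800506e-03  6.69576170e+00]
 [-9.96230005e-01 -2.68106140e-02 -8.25043540e-02  4.62856463e+02]
 [ 8.26653273e-02 -4.95035971e-03 -9.96565069e-01  1.14012376e+03]
 [ 0.00000000e+00  0.00000000e+00  0.00000000e+00  1.00000000e+00]]
A [548. 232.  48.] [556. 240.   0.]
B [360. 335.  51.] [360. 349.   0.]
C [260. 417.  55.] [255. 436.   0.]
D [236. 304.  51.] [230. 317.   0.]
blade [512.  -4.  50.] [518.  -5.   0.]
nose [ 431. -297.   51.] [ 434. -311.    0.]
mid [ 474. -147.   52.] [ 479. -155.    0.]
tape [ 685. -103.   -3.] [ 685. -103.    0.]
stap [ 628. -298.   47.] [ 639. -311.    0.]
carton [478. 260. 172.] [497. 301.   0.]
printer [668. 252. 172.] [720. 290.   0.]
unit [567. 362. 128.] [591. 403.   0.]
```

View pics/crop2.png

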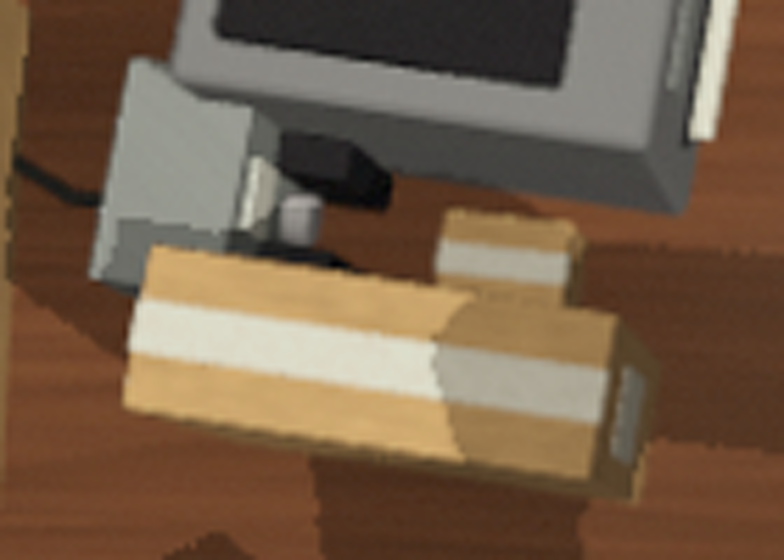

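View pics/crop1.png

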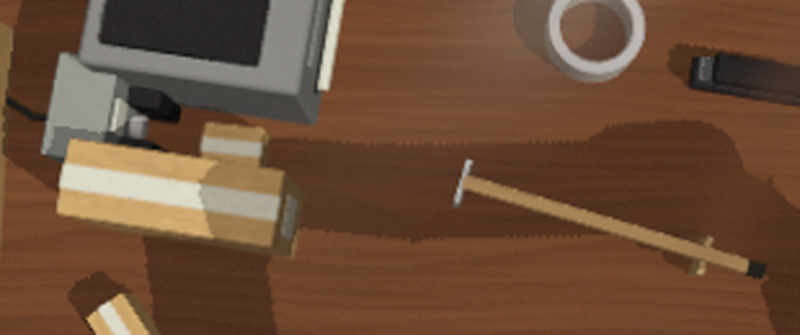

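A (world y≈232, against 304–417 for the others) is the rightmost and sits in the gap, so it is the box. The crop shows it at (507,255) with the plunger at (300,218). Next I fit the poses.

```bash
cat > fit.py <<'E'
from h import *
z=np.load('top0.npz');p,d=z['p'],z['d'];C=(z['K'],z['D'],z['V'])
P=pts(d,C)
def reg(x0,x1,y0,y1,z0,z1):
    m=(P[...,0]>x0)&(P[...,0]<x1)&(P[...,1]>y0)&(P[...,1]<y1)&(P[...,2]>z0)&(P[...,2]<z1); return P[m]
for n,a in dict(carton=(420,530,100,420,160,180),printer=(560,780,100,420,165,185),stick=(400,540,-330,20,42,60),box=(515,580,180,270,44,58),tape=(600,760,-180,-20,35,55),stap=(600,690,-400,-220,38,56)).items():
    q=reg(*a); rc=cv2.minAreaRect(q[:,:2].astype(np.float32)); print(n,len(q),np.round(rc[0],1),np.round(rc[1],1),round(rc[2],2),'z',np.median(q[:,2]).round(1)); print(cv2.boxPoints(rc).round(0).tolist())
q=reg(400,540,-330,20,44,58); l=cv2.fitLine(q[:,:2].astype(np.float32),cv2.DIST_HUBER,0,.01,.01).ravel(); print('stick line',l,np.degrees(np.arctan2(l[1],l[0])))
# desk z check
q=reg(350,450,-150,50,-20,20);print('desk',np.median(q[:,2]))
E
python3 fit.py
```

```text
carton 2516 [480.6 266.5] [200.6  70.2] 83.08 z 170.3
[[434.0, 171.0], [503.0, 163.0], [528.0, 362.0], [458.0, 370.0]]
printer 4571 [667.8 245.9] [206.9 168.3] 82.33 z 172.2
[[571.0, 155.0], [737.0, 132.0], [765.0, 337.0], [598.0, 360.0]]
stick 763 [ 471.2 -152. ] [320.   41.9] 74.82 z 53.8
[[409.0, -301.0], [449.0, -312.0], [533.0, -3.0], [493.0, 8.0]]
box 327 [552.5 222.5] [77.8 54.8] 85.94 z 51.9
[[522.0, 186.0], [577.0, 182.0], [583.0, 259.0], [528.0, 263.0]]
tape 495 [ 677.1 -131.8] [100.2  94.3] 3.91 z 44.8
[[624.0, -88.0], [630.0, -182.0], [730.0, -175.0], [724.0, -81.0]]
stap 500 [ 633.  -306.8] [120.6  33.5] 83.01 z 46.7
[[609.0, -365.0], [642.0, -369.0], [657.0, -249.0], [624.0, -245.0]]
stick line [ 2.6455295e-01  9.6437114e-01  4.7176770e+02 -1.5101100e+02] 74.65961
desk 0.2299352108552739
```

Call:
drive_tool:
  plan:
    - {"dx":2.7,"dy":-2.8,"dz":0.5,"spin":-4.1}
    - {"dx":5.4,"dy":-5.6,"dz":1,"spin":-8.2}
    - {"dx":8.1,"dy":-8.4,"dz":1.5,"spin":-12.3}
    - {"dx":10.8,"dy":-11.2,"dz":2,"spin":-16.4}
    - {"dx":13.5,"dy":-14,"dz":2.5,"spin":-20.5}
    - {"dx":16.2,"dy":-16.8,"dz":3,"spin":-24.6}
    - {"dx":18.9,"dy":-19.6,"dz":3.5,"spin":-28.7}
    - {"dx":21.6,"dy":-22.4,"dz":4,"spin":-32.8}
    - {"dx":24.3,"dy":-25.2,"dz":4.5,"spin":-36.9}
    - {"dx":27,"dy":-28,"dz":5,"spin":-41}
  gripper: 1

```text
t: 0.93
tool_pos: [408.6, -320.9, 354.5]
ee_rot: [[0.475, 0.88, -0.0], [0.88, -0.475, 0.0], [-0.0, -0.0, -1.0]]
force: [2.0, 0.1, -1.0]
opening: 1.0
grip_force: 0.0
```

```bash
cat >> h.py <<'E'
def to(x,y,z,ang):
    "print move in tool axes to TCP world x,y,z with tool x heading ang (deg)"
    o=r.get_obs(); R=np.array(o['ee_rot']); t=np.array(o['tool_pos'])
    h=np.degrees(np.arctan2(R[1,0],R[0,0])); q=o['joint_positions']
    s=-((ang-h+180)%360-180)
    print('t%.2f'%o['t'],'pos',t.round(1),'head %.2f'%h,'j7 %.2f'%q[6],'F',np.round(o['force'],1),'tilt',R[:,2].round(4),'| d cm',(R.T@(np.array([x,y,z])-t)/10).round(2),'spin %.1f'%s)
E
python3 -c "
from h import *
to(455.7,-209.4,330,74.66)"
```

```text
t0.93 pos [ 408.6 -320.9  354.5] head 61.63 j7 -0.11 F [ 2.   0.1 -1. ] tilt [-1.e-04  1.e-04 -1.e+00] | d cm [12.05 -1.16  2.45] spin -13.0
```

Call:
drive_tool:
  plan:
    - {"dx":3,"dy":-0.3,"dz":0.6,"spin":-3}
    - {"dx":6,"dy":-0.6,"dz":1.2,"spin":-6}
    - {"dx":9,"dy":-0.9,"dz":1.8,"spin":-10}
    - {"dx":11,"dy":-1.1,"dz":2.2,"spin":-12}
    - {"dx":12.0,"dy":-1.2,"dz":2.4,"spin":-13}
    - {"dx":12.0,"dy":-1.2,"dz":2.4,"spin":-13}
    - {"dx":12.0,"dy":-1.2,"dz":2.4,"spin":-13}
    - {"dx":12.0,"dy":-1.2,"dz":2.4,"spin":-13}
    - {"dx":12.0,"dy":-1.2,"dz":2.4,"spin":-13}
    - {"dx":12.0,"dy":-1.2,"dz":2.4,"spin":-13}

```text
t: 1.77
tool_pos: [454.7, -212.8, 330.9]
ee_rot: [[0.271, 0.963, 0.0], [0.963, -0.271, -0.001], [-0.001, 0.0, -1.0]]
force: [-0.5, 0.1, -0.1]
opening: 1.003
grip_force: 0.0
```

```bash
python3 -c "
from h import *
to(455.7,-209.4,214.5,74.66)
p,d,C=snap('wrist'); cv2.imwrite('pics/w1.png',p)
P=pts(d,C); m=(P[...,2]>46)&(P[...,2]<60)
q=P[m]; 
f=np.array([.2645,.9644]);g=np.array([-f[1],f[0]]); c=np.array([471.5,-151.5])
s=(q[:,:2]-c)@f; t=(q[:,:2]-c)@g
k=(abs(t)<15)&(s>-90)&(s<140); print(k.sum(),s[k].min(),s[k].max(),np.polyfit(s[k],t[k],1)); 
k=abs(t)<40; print(np.histogram(s[k],bins=np.arange(-170,180,10)))
"
```

```text
t1.77 pos [ 454.7 -212.8  330.9] head 74.29 j7 -0.18 F [-0.5  0.1 -0.1] tilt [ 1.e-04 -6.e-04 -1.e+00] | d cm [ 0.36 -0.   11.64] spin -0.4
5214 -89.95003691438313 73.10472752851466 [0.00420969 1.13876335]
(array([ 18, 211, 219, 218, 217, 234, 231, 236, 251, 258, 265, 271, 279,
       291, 297, 299, 304, 335, 335, 357, 367, 374, 396, 406, 129,   0,
         0,   0,   0,   0,   0,   0,   0,   0]), array([-170, -160, -150, -140, -130, -120, -110, -100,  -90,  -80,  -70,
        -60,  -50,  -40,  -30,  -20,  -10,    0,   10,   20,   30,   40,
         50,   60,   70,   80,   90,  100,  110,  120,  130,  140,  150,
        160,  170]))
```

View pics/w1.png

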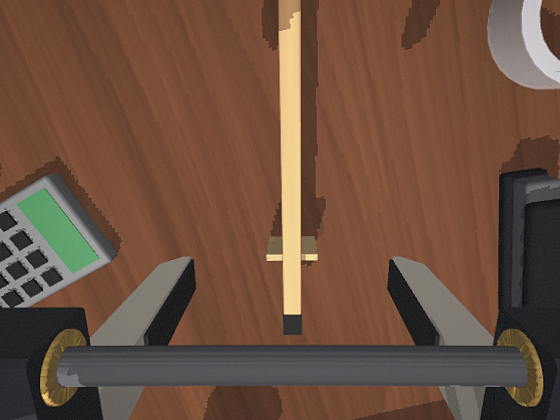

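The wrist view shows the bar at column 291 between the open fingers, the foot at row 255 and the nose at row 325. It is well centred, so I descend.

Call:
drive_tool:
  plan:
    - {"dx":0.2,"dy":0,"dz":2,"spin":-0.3}
    - {"dx":0.4,"dy":-0.1,"dz":4,"spin":-0.6}
    - {"dx":0.4,"dy":-0.1,"dz":6,"spin":-0.6}
    - {"dx":0.4,"dy":-0.1,"dz":8,"spin":-0.6}
    - {"dx":0.4,"dy":-0.1,"dz":9.5,"spin":-0.6}
    - {"dx":0.4,"dy":-0.1,"dz":10.6,"spin":-0.6}
    - {"dx":0.4,"dy":-0.1,"dz":11.3,"spin":-0.6}
    - {"dx":0.4,"dy":-0.1,"dz":11.6,"spin":-0.6}
    - {"dx":0.4,"dy":-0.1,"dz":11.6,"spin":-0.6}
    - {"dx":0.4,"dy":-0.1,"dz":11.6,"spin":-0.6}

```text
t: 2.65
tool_pos: [455.4, -207.6, 215.1]
ee_rot: [[0.258, 0.966, 0.0], [0.966, -0.258, -0.0], [-0.0, 0.0, -1.0]]
force: [-1.0, -0.2, -0.5]
opening: 0.999
grip_force: 0.0
```

Call:
drive_tool:
  plan:
    - {"dx":0,"dy":0,"dz":0,"spin":0}
    - {"dx":0,"dy":0,"dz":0,"spin":0}
    - {"dx":0,"dy":0,"dz":0,"spin":0}
    - {"dx":0,"dy":0,"dz":0,"spin":0}
    - {"dx":0,"dy":0,"dz":0,"spin":0}
    - {"dx":0,"dy":0,"dz":0,"spin":0}
    - {"dx":0,"dy":0,"dz":0,"spin":0}
    - {"dx":0,"dy":0,"dz":0,"spin":0}
    - {"dx":0,"dy":0,"dz":0,"spin":0}
    - {"dx":0,"dy":0,"dz":0,"spin":0}
  gripper: -1

```text
t: 3.48
tool_pos: [455.3, -207.4, 214.7]
ee_rot: [[0.258, 0.966, -0.0], [0.966, -0.258, 0.0], [-0.0, -0.0, -1.0]]
force: [-0.6, -0.4, 0.5]
opening: 0.335
grip_force: 0.0
```

Call:
drive_tool:
  plan:
    - {"dx":0,"dy":0,"dz":0,"spin":0}
    - {"dx":0,"dy":0,"dz":0,"spin":0}
    - {"dx":0,"dy":0,"dz":0,"spin":0}
    - {"dx":0,"dy":0,"dz":0,"spin":0}
    - {"dx":0,"dy":0,"dz":0,"spin":0}
    - {"dx":0,"dy":0,"dz":-0.3,"spin":0}
    - {"dx":0,"dy":0,"dz":-1,"spin":0}
    - {"dx":0,"dy":0,"dz":-2,"spin":0}
    - {"dx":0,"dy":0,"dz":-3,"spin":0}
    - {"dx":0,"dy":0,"dz":-3.5,"spin":0}
  gripper: -1

```text
t: 4.32
tool_pos: [455.5, -207.5, 251.5]
ee_rot: [[0.258, 0.966, 0.001], [0.966, -0.258, -0.001], [-0.0, 0.002, -1.0]]
force: [0.4, -0.4, -1.5]
opening: 0.149
grip_force: 30.0
```

```bash
cat > tilt.py <<'E'
from h import *
import sys
def bar(view=False,sgn=1):
    "bar top fitted in tool frame: along tool x"
    p,d,C=snap('wrist'); o=r.get_obs(); R=np.array(o['ee_rot']);t=np.array(o['tool_pos'])
    P=pts(d,C)-t; Q=P@R
    m=(abs(Q[...,1])<14)&(abs(Q[...,2]-160)<25)&(Q[...,0]>10)&(Q[...,0]<200)
    q=Q[m]; a=np.polyfit(q[:,0],q[:,2],1); 
    k=abs(q[:,2]-np.polyval(a,q[:,0]))<4; a=np.polyfit(q[k,0],q[k,2],1); b=np.polyfit(q[k,0],q[k,1],1)
    print('n',k.sum(),'x',q[k,0].min().round(),q[k,0].max().round(),'z=%.4f x+%.1f (down +)'%tuple(a),'y=%.4f x+%.1f'%tuple(b)); return p,d,C
E
python3 -c "
from tilt import *
bar(); to(0,0,0,82.5); o=r.get_obs(); print(o['opening'],o['grip_force'])"
```

```text
n 10476 x 10.0 112.0 z=0.0049 x+162.2 (down +) y=0.0014 x+-1.4
t4.37 pos [ 455.6 -207.6  251.9] head 75.02 j7 -0.26 F [ 0.4 -0.3 -0.7] tilt [ 2.4e-03 -9.0e-04 -1.0e+00] | d cm [  8.29 -49.44  25.06] spin -7.5
0.14877983939026648 29.995862245559692
```

Call:
drive_tool:
  plan:
    - {"dx":0.6,"dy":0.1,"dz":-0.4,"spin":-0.4}
    - {"dx":1.9,"dy":0.2,"dz":-0.9,"spin":-1.2}
    - {"dx":3.4,"dy":0.4,"dz":-1.4,"spin":-2}
    - {"dx":5,"dy":0.6,"dz":-1.9,"spin":-3}
    - {"dx":6.6,"dy":0.8,"dz":-2.4,"spin":-4}
    - {"dx":8.2,"dy":1,"dz":-2.9,"spin":-5}
    - {"dx":9.8,"dy":1.2,"dz":-3.3,"spin":-6}
    - {"dx":11.2,"dy":1.4,"dz":-3.5,"spin":-7}
    - {"dx":12.4,"dy":1.6,"dz":-3.6,"spin":-7.6}
    - {"dx":13,"dy":1.6,"dz":-3.6,"spin":-7.6}

```text
t: 5.2
tool_pos: [505.3, -83.7, 285.9]
ee_rot: [[0.125, 0.992, 0.001], [0.992, -0.125, 0.001], [0.001, 0.001, -1.0]]
force: [-0.3, 0.5, -0.8]
opening: 0.15
grip_force: 30.0
```

```bash
cat > nook.py <<'E'
from h import *
A=np.radians(82.7); M=np.array([537.1,159.1]); u=np.array([np.cos(A),np.sin(A)]); v=np.array([-u[1],u[0]])
def N(x,y,z=0): return np.r_[M+x*u+y*v,z]
def rel(p): d=np.asarray(p)[...,:2]-M; return np.stack([d@u,d@v],-1)
def grip(p,off):  # TCP -> tip
    return rel(p)
E
python3 - <<'E'
from nook import *
def line(img,C,a,b,col,s,o):
    q=proj([a,b],C); q=((q-o+.5)*s-.5).astype(int); cv2.line(img,tuple(map(int,q[0])),tuple(map(int,q[1])),col,1,cv2.LINE_AA)
out=[]
for n,(x0,y0,x1,y1) in dict(top=(120,120,270,220),scene=(290,100,460,250)).items():
    z=np.load(n+'0.npz');C=(z['K'],z['D'],z['V'])
    s=390/(x1-x0)
    im=cv2.resize(z['p'][y0:y1,x0:x1],None,fx=s,fy=s,interpolation=cv2.INTER_CUBIC);o=np.array([x0,y0])
    L=[((0,35,170),(180,35,170)),((0,35,170),(0,105,170)),((0,-35,175),(180,-35,175)),((0,-35,175),(0,-205,175)),((0,35,0),(0,35,170)),((0,-35,0),(0,-35,175))]
    for a,b in L: line(im,C,N(*a),N(*b),(0,0,255),s,o)
    t=np.linspace(0,2*np.pi,13)
    for i in range(12): line(im,C,N(165,12*np.cos(t[i]),54+12*np.sin(t[i])),N(165,12*np.cos(t[i+1]),54+12*np.sin(t[i+1])),(0,255,0),s,o)
    for y in(16,-16): line(im,C,N(145,y,85),N(180,y,85),(255,255,0),s,o)
    out.append(im)
h=max(i.shape[0] for i in out); cv2.imwrite('pics/ov.png',np.hstack([cv2.copyMakeBorder(i,0,h-i.shape[0],0,0,0) for i in out]))
z=np.load('top0.npz');C=(z['K'],z['D'],z['V']);P=pts(z['d'],C); R=rel(P)
m=(abs(R[...,1])<14)&(R[...,0]>135)&(R[...,0]<185); 
for zz in((60,70),): 
    k=m&(P[...,2]>zz[0])&(P[...,2]<zz[1]); print('plunger',R[k].round(0).tolist()[:20])
k=(R[...,0]>20)&(R[...,0]<130)&(abs(R[...,1])<34)&(P[...,2]>49)&(P[...,2]<56); print('box',R[k].min(0),R[k].max(0))
E
```

```text
plunger [[177.0, -9.0], [177.0, -7.0], [175.0, -8.0], [172.0, -8.0], [171.0, -9.0], [168.0, -9.0], [178.0, -5.0], [174.0, -5.0], [171.0, -5.0], [170.0, -6.0], [167.0, -6.0], [165.0, -7.0], [175.0, -1.0], [174.0, -2.0], [171.0, -3.0], [169.0, -3.0], [164.0, -4.0], [177.0, 0.0], [173.0, 1.0], [170.0, 0.0]]
box [ 27.39244476 -33.98914465] [121.1883124   21.14452067]
```

View pics/ov.png

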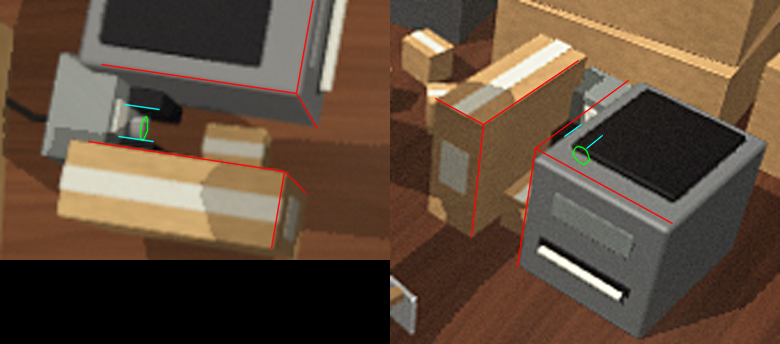

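The overlay matches both views: wall edges, mouth corners and the plunger circle at (143,127) agree to about 2 mm. I now locate the box corners and plan the reach.

```bash
python3 - <<'E'
from nook import *
z=np.load('top0.npz');C=(z['K'],z['D'],z['V'])
c=(np.array([[443,212],[437,270],[572,228],[568,300]])+.5)/5.6-.5+[120,130]
print(rel(atz(c,52,C)).round(1))
o=r.get_obs(); t=o['tool_pos']; print(rel(t))
for x in(-92,-94): to(*N(x,0,286),82.7)
E
```

```text
[[104.9 -13.7]
 [102.9  13.5]
 [ 43.9 -15.4]
 [ 40.1  18.1]]
[-244.92423326    0.72078652]
t5.20 pos [505.3 -83.7 285.9] head 82.82 j7 -0.35 F [-0.3  0.5 -0.8] tilt [ 9.e-04  7.e-04 -1.e+00] | d cm [15.29  0.1  -0.  ] spin 0.1
t5.20 pos [505.3 -83.7 285.9] head 82.82 j7 -0.35 F [-0.3  0.5 -0.8] tilt [ 9.e-04  7.e-04 -1.e+00] | d cm [15.09  0.1  -0.  ] spin 0.1
```

Call:
drive_tool:
  plan:
    - {"dx":0.6,"dy":0,"dz":0,"spin":0}
    - {"dx":2,"dy":0.1,"dz":0,"spin":0.1}
    - {"dx":4,"dy":0.1,"dz":0,"spin":0.1}
    - {"dx":6.3,"dy":0.1,"dz":0,"spin":0.1}
    - {"dx":8.7,"dy":0.1,"dz":0,"spin":0.1}
    - {"dx":11,"dy":0.1,"dz":0,"spin":0.1}
    - {"dx":13,"dy":0.1,"dz":0,"spin":0.1}
    - {"dx":14.6,"dy":0.1,"dz":0,"spin":0.1}
    - {"dx":15.5,"dy":0.1,"dz":0,"spin":0.1}
    - {"dx":15.5,"dy":0.1,"dz":0,"spin":0.1}

```text
t: 6.03
tool_pos: [525.2, 69.4, 285.4]
ee_rot: [[0.128, 0.992, -0.0], [0.992, -0.128, 0.001], [0.001, -0.0, -1.0]]
force: [-0.1, 0.6, -1.8]
opening: 0.15
grip_force: 30.0
```

```bash
python3 - <<'E'
from tilt import *
from nook import *
bar(); o=r.get_obs(); print(rel(o['tool_pos'])); to(*N(-89.5,0,215.5),82.7)
a,d,C=snap('scene'); b,db,Cb=snap('top')
s=2.6
i1=cv2.resize(a[90:250,290:440],None,fx=s,fy=s,interpolation=cv2.INTER_CUBIC);i2=cv2.resize(b[100:260,110:260],None,fx=s,fy=s,interpolation=cv2.INTER_CUBIC)
cv2.imwrite('pics/in.png',np.hstack([i1,i2]))
E
```

```text
n 10823 x 10.0 114.0 z=0.0072 x+161.6 (down +) y=-0.0023 x+-0.9
[-92.01121412   0.38554492]
t6.08 pos [525.   67.9 285.4] head 82.60 j7 -0.61 F [ 0.8 -0.5 -0.3] tilt [-6.e-04 -4.e-04 -1.e+00] | d cm [0.25 0.04 6.99] spin -0.1
```

View pics/in.png

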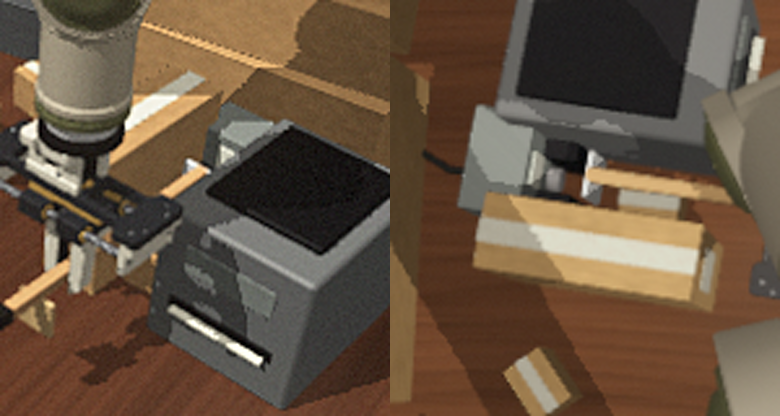

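Right pane: the blade (593,170) is past the box (650,200), whose rear edge is near column 620, and before the cheeks (560,150). I lower it behind the box.

Call:
drive_tool:
  plan:
    - {"dx":0.2,"dy":0,"dz":0.4,"spin":-0.1}
    - {"dx":0.2,"dy":0,"dz":1.2,"spin":-0.1}
    - {"dx":0.2,"dy":0,"dz":2.2,"spin":-0.1}
    - {"dx":0.2,"dy":0,"dz":3.2,"spin":-0.1}
    - {"dx":0.2,"dy":0,"dz":4.2,"spin":-0.1}
    - {"dx":0.2,"dy":0,"dz":5.2,"spin":-0.1}
    - {"dx":0.2,"dy":0,"dz":6,"spin":-0.1}
    - {"dx":0.2,"dy":0,"dz":6.6,"spin":-0.1}
    - {"dx":0.2,"dy":0,"dz":6.8,"spin":-0.1}
    - {"dx":0.2,"dy":0,"dz":6.8,"spin":-0.1}

```text
t: 7.02
tool_pos: [525.3, 69.5, 217.5]
ee_rot: [[0.128, 0.992, -0.0], [0.992, -0.128, -0.001], [-0.001, -0.0, -1.0]]
force: [0.1, -1.8, 1.3]
opening: 0.148
grip_force: 30.0
```

Call:
drive_tool:
  plan:
    - {"dx":-0.3,"dy":0,"dz":0,"spin":0}
    - {"dx":-0.8,"dy":0,"dz":0,"spin":0}
    - {"dx":-1.4,"dy":0,"dz":0,"spin":0}
    - {"dx":-2,"dy":0,"dz":0,"spin":0}
    - {"dx":-2.8,"dy":0,"dz":0,"spin":0}
    - {"dx":-3.6,"dy":0,"dz":0,"spin":0}
    - {"dx":-4.4,"dy":0,"dz":0,"spin":0}
    - {"dx":-5.2,"dy":0,"dz":0,"spin":0}
    - {"dx":-6,"dy":0,"dz":0,"spin":0}
    - {"dx":-6.8,"dy":0,"dz":0,"spin":0}

```text
t: 7.85
tool_pos: [516.6, 1.2, 217.7]
ee_rot: [[0.128, 0.992, -0.0], [0.992, -0.128, -0.0], [-0.0, -0.0, -1.0]]
force: [0.7, 1.2, -0.4]
opening: 0.147
grip_force: 30.0
```

Call:
drive_tool:
  plan:
    - {"dx":-0.9,"dy":0,"dz":0,"spin":0}
    - {"dx":-1.9,"dy":0,"dz":0,"spin":0}
    - {"dx":-2.9,"dy":0,"dz":0,"spin":0}
    - {"dx":-3.9,"dy":0,"dz":0,"spin":0}
    - {"dx":-4.9,"dy":0,"dz":0,"spin":0}
    - {"dx":-5.9,"dy":0,"dz":0,"spin":0}
    - {"dx":-6.8,"dy":0,"dz":0,"spin":0}
    - {"dx":-7.5,"dy":0,"dz":0,"spin":0}
    - {"dx":-8,"dy":0,"dz":0,"spin":0}
    - {"dx":-8.2,"dy":0,"dz":0,"spin":0}

```text
t: 8.68
tool_pos: [506.1, -80.1, 217.7]
ee_rot: [[0.129, 0.992, -0.0], [0.992, -0.129, -0.0], [-0.0, -0.0, -1.0]]
force: [0.6, 0.6, -1.1]
opening: 0.151
grip_force: 30.0
```

```bash
python3 - <<'E'
from tilt import *
from nook import *
bar(); o=r.get_obs(); print(rel(o['tool_pos'])); to(*N(-230,0,215.5),82.7)
a,d,C=snap('scene'); b,db,Cb=snap('top')
for dd,CC in((d,C),(db,Cb)):
    P=pts(dd,CC); R=rel(P); k=(R[...,0]>-130)&(R[...,0]<20)&(abs(R[...,1])<60)&(P[...,2]>47)&(P[...,2]<57)
    q=R[k]; print(k.sum(), np.histogram2d(q[:,0],q[:,1],bins=[np.arange(-130,21,10),np.arange(-60,61,10)])[0].astype(int) if k.sum() else 0)
s=2.6
cv2.imwrite('pics/out.png',np.hstack([cv2.resize(a[120:280,250:400],None,fx=s,fy=s,interpolation=cv2.INTER_CUBIC),cv2.resize(b[100:260,180:330],None,fx=s,fy=s,interpolation=cv2.INTER_CUBIC)]))
E
```

```text
n 10827 x 10.0 110.0 z=-0.0578 x+161.8 (down +) y=0.0008 x+-1.2
[-241.09614288    0.36355202]
t8.73 pos [506.1 -80.  217.7] head 82.59 j7 -0.45 F [-0.6  0.  -0. ] tilt [-2.e-04 -3.e-04 -1.e+00] | d cm [1.11 0.03 0.22] spin -0.1
254 [[ 0  0  0  0  0  0  0  0  0  0  0  0]
 [ 0  0  0  0  0  3  0  0  0  0  0  0]
 [ 0  0  0  0  0  2  0  0  0  0  0  0]
 [ 0  0  0  0  1  6  0  0  3  0  0  0]
 [ 0  0  0  0  7  9  0  4 12  1  0  0]
 [ 0  0  0  0  9 10  0  3 10  1  0  0]
 [ 0  0  0  0  7  6  0  3 12  1  0  0]
 [ 0  0  0  0  8  8  0  2 10  1  0  0]
 [ 0  0  0  0  9  5  0  1  8  2  0  0]
 [ 0  0  0  1  9  6  0  3 10  1  0  0]
 [ 0  0  0  3  4  1  0  1  0  0  0  0]
 [ 0  0  0  0  0  0  0  0  0  0  0  0]
 [ 5  7  1  0  0  0  0  0  0  3  6  7]
 [ 3  2  3  0  0  0  0  0  0  7  0  0]
 [ 0  0  0  0  0  0  0  0  0  7  0  0]]
281 [[ 0  0  0  0  0  0  2  0  0  0  0  0]
 [ 0  0  0  0  0  0  1  0  0  0  0  0]
 [ 0  0  0  0  0  0  1  0  0  0  0  0]
 [ 0  0  0  0  0  0  1  0  0  0  0  0]
 [ 0  0  0  0  8  0  6 14  9  0  0  0]
 [ 0  0  0  0  9  0  7 13 15  0  0  0]
 [ 0  0  0  0  8  0  8 13 15  0  0  0]
 [ 0  0  0  0  9  0  8 16 13  0  0  0]
 [ 0  0  0  0  8  0  6 15 12  0  0  0]
 [ 0  0  0  0  8  0  8 15 12  0  0  0]
 [ 0  0  0  0  2  0  2  1  5  0  0  0]
 [ 0  0  0  0  0  0  0  0  0  0  0  0]
 [ 1  1  0  0  0  0  0  0  0  1  2  2]
 [ 0  0  2  0  0  0  0  0  0  0  0  0]
 [ 0  0  2  0  0  0  0  0  0  0  0  0]]
```

View pics/out.png

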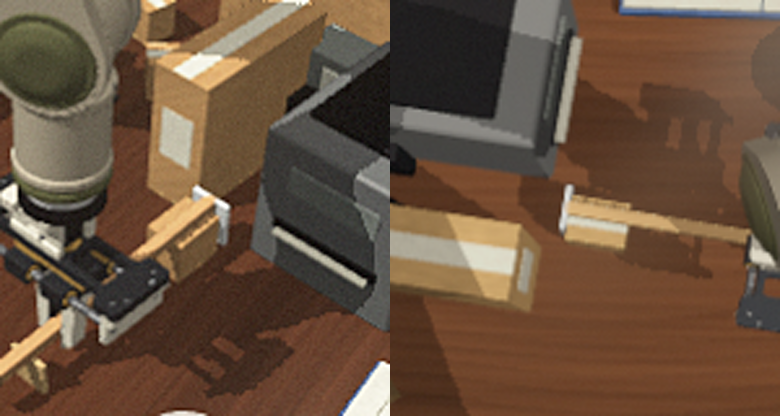

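The box (right pane 597,230) is fully out of the gap and upright against the blade. Depth puts it at nook x≈−92 to −31, y≈−18 to +28. The bar has pitched 0.058 rad with the blade up, and pressing it to the desk will level it. Now I lift over to the printer side, lower, and sweep towards +y.

Call:
drive_tool:
  plan:
    - {"dx":0.2,"dy":0,"dz":-0.8,"spin":0}
    - {"dx":0.4,"dy":0,"dz":-2.2,"spin":0}
    - {"dx":0.4,"dy":0,"dz":-4,"spin":0}
    - {"dx":0.4,"dy":0,"dz":-5.6,"spin":0}
    - {"dx":0,"dy":0.4,"dz":-6.6,"spin":0}
    - {"dx":-1,"dy":1.6,"dz":-7,"spin":0}
    - {"dx":-2,"dy":3,"dz":-7,"spin":0}
    - {"dx":-3,"dy":4.4,"dz":-7,"spin":0}
    - {"dx":-3.4,"dy":5.4,"dz":-7,"spin":0}
    - {"dx":-3.4,"dy":5.7,"dz":-7,"spin":0}

```text
t: 9.67
tool_pos: [559.6, -120.8, 288.1]
ee_rot: [[0.129, 0.992, 0.001], [0.992, -0.129, -0.0], [-0.0, 0.001, -1.0]]
force: [0.6, -0.3, -1.6]
opening: 0.147
grip_force: 30.0
```

Call:
drive_tool:
  plan:
    - {"dx":0,"dy":0,"dz":0.6,"spin":0}
    - {"dx":0,"dy":0,"dz":1.6,"spin":0}
    - {"dx":0,"dy":0,"dz":2.8,"spin":0}
    - {"dx":0,"dy":0,"dz":4.2,"spin":0}
    - {"dx":0,"dy":0,"dz":5.4,"spin":0}
    - {"dx":0,"dy":0,"dz":6.3,"spin":0}
    - {"dx":0,"dy":0,"dz":6.9,"spin":0}
    - {"dx":0,"dy":0,"dz":7.2,"spin":0}
    - {"dx":0,"dy":0,"dz":7.3,"spin":0}
    - {"dx":0,"dy":0,"dz":7.3,"spin":0}

```text
t: 10.5
tool_pos: [558.3, -118.9, 214.8]
ee_rot: [[0.127, 0.992, -0.0], [0.992, -0.127, 0.001], [0.001, -0.0, -1.0]]
force: [-1.1, 1.0, 1.8]
opening: 0.15
grip_force: 30.0
```

```bash
python3 - <<'E'
from tilt import *
from nook import *
bar(); o=r.get_obs(); print(rel(o['tool_pos'])); to(*N(-275,50,216),82.7)
b,db,Cb=snap('top')
P=pts(db,Cb); R=rel(P); k=(R[...,0]>-130)&(R[...,0]<-8)&(R[...,1]>-110)&(R[...,1]<60)&(P[...,2]>47)&(P[...,2]<57)
q=R[k]; print(np.histogram2d(q[:,0],q[:,1],bins=[np.arange(-130,21,10),np.arange(-110,61,10)])[0].astype(int))
E
```

```text
n 10604 x 10.0 112.0 z=-0.0101 x+161.7 (down +) y=0.0028 x+-1.3
[-273.3613055   -56.42510646]
t10.55 pos [ 558.3 -119.2  214.9] head 82.71 j7 -0.36 F [-0.3  1.   0.4] tilt [ 0.e+00  6.e-04 -1.e+00] | d cm [ -0.16 -10.64  -0.11] spin 0.0
[[ 0  0  0  0  2 13  0  0  0  0  0  0  0  0  0  0  0]
 [ 0  0  0  0  2 10  0  0  0  0  0  0  0  0  0  0  0]
 [ 0  0  0  0  4  8  0  0  0  0  0  0  0  0  0  0  0]
 [ 0  0  0  0  5  7  0  0  0  0  0  0  0  0  0  0  0]
 [ 0  0  0  0  3  9  0  0  0  5 12 12 11 10  0  0  0]
 [ 0  0  0  0  5 13  0  0  0  9 13 15 14 16  0  0  0]
 [ 0  0  0  2  6  7  0  1  0  7 15 14 15 13  0  0  0]
 [ 0  0  0  3  3  4  3  3  0  9 14 16 16 14  0  0  0]
 [ 0  0  0  0  0  0  0  0  0  9 15 13 14 14  0  0  0]
 [ 0  0  0  0  0  0  0  0  0  9 15 16 15 12  0  0  0]
 [ 0  0  0  0  0  0  0  0  0  2  2  4  2  4  0  0  0]
 [ 3  4  4  4  2  0  0  0  0  0  0  0  0  0  0  0  0]
 [ 2  1  2  2  0  0  0  0  0  0  0  0  0  0  0  0  0]
 [ 0  0  0  0  0  0  0  0  0  0  0  0  0  0  0  0  0]
 [ 0  0  0  0  0  0  0  0  0  0  0  0  0  0  0  0  0]]
```

Call:
drive_tool:
  plan:
    - {"dx":0,"dy":-0.3,"dz":-0.1,"spin":0}
    - {"dx":0,"dy":-0.8,"dz":-0.1,"spin":0}
    - {"dx":0,"dy":-1.4,"dz":-0.1,"spin":0}
    - {"dx":0,"dy":-2,"dz":-0.1,"spin":0}
    - {"dx":0,"dy":-2.6,"dz":-0.1,"spin":0}
    - {"dx":0,"dy":-3.3,"dz":-0.1,"spin":0}
    - {"dx":0,"dy":-4,"dz":-0.1,"spin":0}
    - {"dx":0,"dy":-4.7,"dz":-0.1,"spin":0}
    - {"dx":0,"dy":-5.4,"dz":-0.1,"spin":0}
    - {"dx":0,"dy":-6.1,"dz":-0.1,"spin":0}

```text
t: 11.43
tool_pos: [497.2, -112.2, 215.7]
ee_rot: [[0.128, 0.992, 0.0], [0.992, -0.128, 0.0], [0.0, 0.0, -1.0]]
force: [0.8, -0.6, -1.5]
opening: 0.145
grip_force: 30.0
```

Call:
drive_tool:
  plan:
    - {"dx":0,"dy":-0.7,"dz":0,"spin":0}
    - {"dx":0,"dy":-1.4,"dz":0,"spin":0}
    - {"dx":0,"dy":-2.1,"dz":0,"spin":0}
    - {"dx":0,"dy":-2.8,"dz":0,"spin":0}
    - {"dx":0,"dy":-3.4,"dz":0,"spin":0}
    - {"dx":0,"dy":-4,"dz":0,"spin":0}
    - {"dx":0,"dy":-4.6,"dz":0,"spin":0}
    - {"dx":0,"dy":-5.1,"dz":0,"spin":0}
    - {"dx":0,"dy":-5.5,"dz":0,"spin":0}
    - {"dx":0,"dy":-5.6,"dz":0,"spin":0}

```text
t: 12.27
tool_pos: [441.7, -105.1, 215.7]
ee_rot: [[0.128, 0.992, -0.001], [0.992, -0.128, -0.0], [-0.0, -0.001, -1.0]]
force: [-0.2, -0.6, -0.8]
opening: 0.149
grip_force: 30.0
```

```bash
python3 - <<'E'
from tilt import *
from nook import *
bar(); o=r.get_obs(); print(rel(o['tool_pos'])); to(*N(-275,50,216),82.7)
b,db,Cb=snap('top')
P=pts(db,Cb); R=rel(P); k=(R[...,0]>-130)&(R[...,0]<-8)&(R[...,1]>-10)&(R[...,1]<160)&(P[...,2]>47)&(P[...,2]<57)
q=R[k]; print(np.histogram2d(q[:,0],q[:,1],bins=[np.arange(-130,21,10),np.arange(-10,161,10)])[0].astype(int))
E
```

```text
n 10590 x 10.0 111.0 z=-0.0130 x+161.6 (down +) y=0.0060 x+-1.4
[-274.15044561   60.87372413]
t12.32 pos [ 441.9 -105.1  215.7] head 82.65 j7 -0.43 F [-0.5 -0.2 -1.1] tilt [-6.e-04 -1.e-04 -1.e+00] | d cm [-0.08  1.09 -0.03] spin -0.0
[[ 0  0  0  0  0  0  1  4  0  0  0  0  0  0  0  0  0]
 [ 0  0  0  0  0  0  4  3  0  0  0  0  0  0  0  0  0]
 [ 0  0  0  0  0  0  6  4  0  0  0  0  0  0  0  0  0]
 [ 0  0  0  0  0  0  7  7  0  0  0  0  0  0  0  0  0]
 [ 0  0  0  0  0  0  2  3  0  8 10  9  9  5  0  0  0]
 [ 0  0  0  0  0  0  5  5  0 14 13 16 12 11  0  0  0]
 [ 0  0  0  0  1  2  3  4  1 12 15 15 16  9  0  0  0]
 [ 0  0  0  0  1  3  0  2  2 15 15 15 15 10  0  0  0]
 [ 0  0  0  0  0  0  0  0  0 14 16 15 14  7  0  0  0]
 [ 0  0  0  0  0  0  0  0  0 16 15 15 16  7  0  0  0]
 [ 0  0  0  0  0  0  0  0  0  4  5  7  7  3  0  0  0]
 [ 0  0  0  0  0  0  0  0  0  0  0  0  0  0  0  0  0]
 [ 0  0  0  0  0  0  0  0  0  0  0  0  0  0  0  0  0]
 [ 0  0  0  0  0  0  0  0  0  0  0  0  0  0  0  0  0]
 [ 0  0  0  0  0  0  0  0  0  0  0  0  0  0  0  0  0]]
```

Swept clean: the box is upright at nook y 80–125 and the way in is clear. Next I lift and swing the blade clockwise towards +x.

Call:
drive_tool:
  plan:
    - {"dx":0,"dy":0.3,"dz":-0.8,"spin":0}
    - {"dx":0,"dy":0.6,"dz":-2.4,"spin":0}
    - {"dx":0,"dy":0.6,"dz":-4.4,"spin":0}
    - {"dx":0,"dy":0.6,"dz":-6.4,"spin":0}
    - {"dx":0,"dy":0.6,"dz":-8,"spin":3}
    - {"dx":0,"dy":0.6,"dz":-9,"spin":8}
    - {"dx":0,"dy":0.6,"dz":-9,"spin":14}
    - {"dx":0,"dy":0.6,"dz":-9,"spin":20}
    - {"dx":0,"dy":0.6,"dz":-9,"spin":26}
    - {"dx":0,"dy":0.6,"dz":-9,"spin":32}

```text
t: 13.2
tool_pos: [448.4, -106.0, 305.9]
ee_rot: [[0.638, 0.77, 0.0], [0.77, -0.638, -0.0], [0.0, 0.0, -1.0]]
force: [-0.2, -0.4, -1.7]
opening: 0.147
grip_force: 30.0
```

```bash
python3 -c "
from h import *
to(440,-30,305,5)"
```

```text
t13.20 pos [ 448.4 -106.   305.9] head 50.35 j7 -0.73 F [-0.2 -0.4 -1.7] tilt [ 2.e-04 -0.e+00 -1.e+00] | d cm [ 5.32 -5.5   0.09] spin 45.4
```

Call:
drive_tool:
  plan:
    - {"dx":0.2,"dy":-0.2,"dz":0,"spin":6}
    - {"dx":0.7,"dy":-0.7,"dz":0,"spin":12}
    - {"dx":1.4,"dy":-1.4,"dz":0,"spin":18}
    - {"dx":2.2,"dy":-2.2,"dz":0,"spin":24}
    - {"dx":3,"dy":-3.1,"dz":0,"spin":30}
    - {"dx":3.8,"dy":-3.9,"dz":0,"spin":36}
    - {"dx":4.5,"dy":-4.7,"dz":0,"spin":41}
    - {"dx":5,"dy":-5.2,"dz":0,"spin":44}
    - {"dx":5.3,"dy":-5.5,"dz":0,"spin":45.5}
    - {"dx":5.3,"dy":-5.5,"dz":0,"spin":45.5}

```text
t: 14.03
tool_pos: [439.4, -29.0, 305.6]
ee_rot: [[0.996, 0.091, -0.0], [0.091, -0.996, 0.0], [-0.0, -0.0, -1.0]]
force: [-0.9, 0.1, -0.7]
opening: 0.146
grip_force: 30.0
```

Call:
drive_tool:
  plan:
    - {"dx":0,"dy":0,"dz":0.5,"spin":0}
    - {"dx":0,"dy":0,"dz":1.6,"spin":0}
    - {"dx":0,"dy":0,"dz":3.2,"spin":0}
    - {"dx":0,"dy":0,"dz":5,"spin":0}
    - {"dx":0,"dy":0,"dz":6.6,"spin":0}
    - {"dx":0,"dy":0,"dz":7.8,"spin":0}
    - {"dx":0,"dy":0,"dz":8.5,"spin":0}
    - {"dx":0,"dy":0,"dz":8.8,"spin":0}
    - {"dx":0,"dy":0,"dz":9.0,"spin":0}
    - {"dx":0,"dy":0,"dz":9.1,"spin":0}

```text
t: 14.87
tool_pos: [439.5, -30.3, 214.8]
ee_rot: [[0.996, 0.09, 0.0], [0.09, -0.996, 0.0], [0.0, 0.0, -1.0]]
force: [1.0, 0.7, 1.0]
opening: 0.145
grip_force: 30.0
```

```bash
python3 -c "
from tilt import *
bar(); to(440,-30,214.7,5)"
```

```text
n 10512 x 10.0 111.0 z=-0.0101 x+161.6 (down +) y=0.0013 x+0.3
t14.92 pos [439.6 -30.2 214.9] head 5.14 j7 -1.37 F [-0.4  0.1 -1.7] tilt [ 6.e-04 -0.e+00 -1.e+00] | d cm [ 0.04 -0.02  0.02] spin 0.1
```

Call:
drive_tool:
  plan:
    - {"dx":0,"dy":0,"dz":0,"spin":0}
    - {"dx":0,"dy":0,"dz":0,"spin":0}
    - {"dx":0,"dy":0,"dz":0,"spin":0}
    - {"dx":0,"dy":0,"dz":0,"spin":0}
    - {"dx":0,"dy":0,"dz":0,"spin":0}
    - {"dx":0,"dy":0,"dz":-0.8,"spin":0}
    - {"dx":0,"dy":0,"dz":-2.5,"spin":0}
    - {"dx":0,"dy":0,"dz":-5,"spin":0}
    - {"dx":0,"dy":0,"dz":-8,"spin":0}
    - {"dx":0,"dy":0,"dz":-11,"spin":-3}
  gripper: 0.3

```text
t: 15.75
tool_pos: [438.9, -30.1, 326.2]
ee_rot: [[0.99, 0.141, -0.001], [0.141, -0.99, -0.0], [-0.001, -0.0, -1.0]]
force: [0.5, -0.4, 0.1]
opening: 0.651
grip_force: 0.0
```

```bash
python3 - <<'E'
from h import *
to(582,-18,330,185.2)
p,d,C=snap('wrist'); P=pts(d,C); g=np.array([439.6,-30.2])
a=np.radians(5.2); f=np.array([np.cos(a),np.sin(a)]); n=np.array([-f[1],f[0]])
D=P[...,:2]-g; s=D@f;t=D@n; k=(abs(t)<14)&(P[...,2]>48)&(P[...,2]<58); print(k.sum(),s[k].min(),s[k].max(),np.polyfit(s[k],t[k],1),np.polyfit(s[k],P[...,2][k],1))
E
```

```text
t15.75 pos [438.9 -30.1 326.2] head 8.10 j7 -1.36 F [ 0.5 -0.4  0.1] tilt [-1.4e-03 -1.0e-04 -1.0e+00] | d cm [14.34  0.82 -0.4 ] spin -177.1
7060 -102.84611372420149 134.16893810880296 [-0.00248464 -0.29666017] [-4.17367658e-04  5.27587403e+01]
```

Call:
drive_tool:
  plan:
    - {"dx":0.5,"dy":0,"dz":-0.3,"spin":-7}
    - {"dx":2,"dy":0.1,"dz":-0.3,"spin":-14}
    - {"dx":4,"dy":0.2,"dz":-0.3,"spin":-21}
    - {"dx":6,"dy":0.3,"dz":-0.3,"spin":-28}
    - {"dx":8,"dy":0.4,"dz":-0.3,"spin":-35}
    - {"dx":10,"dy":0.5,"dz":-0.3,"spin":-42}
    - {"dx":12,"dy":0.6,"dz":-0.3,"spin":-49}
    - {"dx":13.5,"dy":0.8,"dz":-0.3,"spin":-56}
    - {"dx":14.3,"dy":0.8,"dz":-0.3,"spin":-63}
    - {"dx":14.3,"dy":0.8,"dz":-0.3,"spin":-70}

```text
t: 16.63
tool_pos: [583.6, -17.6, 328.0]
ee_rot: [[0.2, 0.98, 0.001], [0.98, -0.2, 0.0], [0.0, 0.001, -1.0]]
force: [-0.7, -0.9, 0.2]
opening: 0.648
grip_force: 0.0
```

Call:
drive_tool:
  plan:
    - {"dx":0,"dy":0,"dz":0,"spin":-7}
    - {"dx":0,"dy":0,"dz":0,"spin":-14}
    - {"dx":0,"dy":0,"dz":0,"spin":-21}
    - {"dx":0,"dy":0,"dz":0,"spin":-28}
    - {"dx":0,"dy":0,"dz":0,"spin":-35}
    - {"dx":0,"dy":0,"dz":0,"spin":-42}
    - {"dx":0,"dy":0,"dz":0,"spin":-49}
    - {"dx":0,"dy":0,"dz":0,"spin":-56}
    - {"dx":0,"dy":0,"dz":0,"spin":-63}
    - {"dx":0,"dy":0,"dz":0,"spin":-70}

```text
t: 17.47
tool_pos: [581.8, -17.9, 328.1]
ee_rot: [[-0.852, 0.523, -0.0], [0.523, 0.852, -0.001], [-0.0, -0.001, -1.0]]
force: [-0.1, -0.5, -0.0]
opening: 0.652
grip_force: 0.0
```

```bash
python3 -c "
from tilt import *
to(581.5,-17.9,214.9,185.06)"
```

```text
t17.47 pos [581.8 -17.9 328.1] head 148.48 j7 0.48 F [-0.1 -0.5 -0. ] tilt [-1.e-04 -9.e-04 -1.e+00] | d cm [ 0.03 -0.   11.32] spin -36.6
```

Call:
drive_tool:
  plan:
    - {"dx":0,"dy":0,"dz":0,"spin":-7}
    - {"dx":0,"dy":0,"dz":0.3,"spin":-14}
    - {"dx":0,"dy":0,"dz":1,"spin":-21}
    - {"dx":0,"dy":0,"dz":2,"spin":-28}
    - {"dx":0,"dy":0,"dz":3.2,"spin":-34}
    - {"dx":0,"dy":0,"dz":4.8,"spin":-36.6}
    - {"dx":0,"dy":0,"dz":6.6,"spin":-36.6}
    - {"dx":0,"dy":0,"dz":8.6,"spin":-36.6}
    - {"dx":0,"dy":0,"dz":10.3,"spin":-36.6}
    - {"dx":0,"dy":0,"dz":11.3,"spin":-36.6}

```text
t: 18.3
tool_pos: [581.6, -18.1, 213.3]
ee_rot: [[-0.997, -0.083, -0.002], [-0.083, 0.997, -0.001], [0.002, -0.001, -1.0]]
force: [-0.4, -0.4, -0.7]
opening: 0.648
grip_force: 0.0
```

```bash
python3 -c "
from tilt import *
bar(); to(581.5,-17.9,214.9,185.06)"
```

```text
n 10720 x 10.0 113.0 z=0.0034 x+159.5 (down +) y=-0.0050 x+0.3
t18.35 pos [581.4 -18.  212.3] head -175.25 j7 0.82 F [ 0.3 -0.8  0.3] tilt [-3.e-03 -7.e-04 -1.e+00] | d cm [-0.01  0.01 -0.26] spin -0.3
```

Call:
drive_tool:
  plan:
    - {"dx":0,"dy":0,"dz":0,"spin":-0.3}
    - {"dx":0,"dy":0,"dz":0,"spin":-0.3}
    - {"dx":0,"dy":0,"dz":0,"spin":-0.3}
    - {"dx":0,"dy":0,"dz":0,"spin":-0.3}
    - {"dx":0,"dy":0,"dz":0,"spin":-0.3}
    - {"dx":0,"dy":0,"dz":0,"spin":-0.3}
    - {"dx":0,"dy":0,"dz":0,"spin":-0.3}
    - {"dx":0,"dy":0,"dz":0,"spin":-0.3}
    - {"dx":0,"dy":0,"dz":0,"spin":-0.3}
    - {"dx":0,"dy":0,"dz":0,"spin":-0.3}
  gripper: -1

```text
t: 19.18
tool_pos: [582.2, -17.7, 214.9]
ee_rot: [[-0.996, -0.088, 0.0], [-0.088, 0.996, -0.0], [-0.0, -0.0, -1.0]]
force: [-0.4, 0.3, 2.5]
opening: 0.152
grip_force: 30.0
```

```bash
python3 -c "
from tilt import *
bar(); to(520,-120,300,82.7)"
```

```text
n 10804 x 10.0 113.0 z=0.0028 x+161.9 (down +) y=-0.0003 x+-0.0
t19.23 pos [582.2 -17.8 214.9] head -174.96 j7 0.82 F [-0.6 -1.1  3.3] tilt [ 2.e-04 -2.e-04 -1.e+00] | d cm [ 7.09 -9.64 -8.51] spin 102.3
```

Call:
drive_tool:
  plan:
    - {"dx":0,"dy":0,"dz":-0.5,"spin":0}
    - {"dx":0,"dy":0,"dz":-1.8,"spin":0}
    - {"dx":0,"dy":-0.3,"dz":-3.6,"spin":0}
    - {"dx":0.5,"dy":-1,"dz":-5.4,"spin":2}
    - {"dx":1.2,"dy":-2,"dz":-7,"spin":6}
    - {"dx":2,"dy":-3,"dz":-8.2,"spin":12}
    - {"dx":3,"dy":-4,"dz":-8.5,"spin":18}
    - {"dx":4,"dy":-5,"dz":-8.5,"spin":24}
    - {"dx":5,"dy":-6,"dz":-8.5,"spin":30}
    - {"dx":6,"dy":-7,"dz":-8.5,"spin":36}

```text
t: 20.07
tool_pos: [527.9, -93.2, 300.8]
ee_rot: [[-0.855, 0.519, 0.001], [0.519, 0.855, 0.0], [-0.001, 0.0, -1.0]]
force: [0.3, 1.6, -1.3]
opening: 0.149
grip_force: 30.0
```

```bash
python3 -c "
from tilt import *
bar(); to(503.3,-104.7,300,82.7)"
```

```text
n 10487 x 10.0 113.0 z=0.0063 x+161.8 (down +) y=-0.0099 x+2.4
t20.12 pos [526.2 -95.3 300.5] head 148.22 j7 0.55 F [-2.1 -1.8 -1.9] tilt [-0.0016 -0.0017 -1.    ] | d cm [ 1.45 -2.    0.06] spin 65.5
```

Call:
drive_tool:
  plan:
    - {"dx":0.3,"dy":-0.4,"dz":0,"spin":7}
    - {"dx":0.6,"dy":-0.8,"dz":0,"spin":14}
    - {"dx":0.9,"dy":-1.2,"dz":0,"spin":21}
    - {"dx":1.2,"dy":-1.6,"dz":0,"spin":28}
    - {"dx":1.4,"dy":-2,"dz":0,"spin":35}
    - {"dx":1.4,"dy":-2,"dz":0,"spin":42}
    - {"dx":1.4,"dy":-2,"dz":0,"spin":49}
    - {"dx":1.4,"dy":-2,"dz":0,"spin":56}
    - {"dx":1.4,"dy":-2,"dz":0,"spin":62}
    - {"dx":1.4,"dy":-2,"dz":0,"spin":65.5}

```text
t: 20.95
tool_pos: [506.5, -101.9, 300.3]
ee_rot: [[0.115, 0.993, 0.0], [0.993, -0.115, 0.001], [0.001, 0.0, -1.0]]
force: [0.1, 0.1, -1.0]
opening: 0.146
grip_force: 30.0
```

```bash
python3 -c "
from tilt import *
from nook import *
eyes.get_image('scene');eyes.get_image('scene');eyes.get_image('scene')
bar(); to(503.3,-104.7,222,82.7); print(rel(r.get_obs()['tool_pos']))"
```

```text
n 10460 x 10.0 112.0 z=0.0053 x+162.1 (down +) y=-0.0000 x+-1.1
t21.15 pos [ 506.4 -102.2  300. ] head 83.80 j7 -0.27 F [ 0.1 -0.1 -2.3] tilt [ 2.e-04  3.e-04 -1.e+00] | d cm [-0.29 -0.28  7.8 ] spin 1.1
[-263.0666047    -2.75663843]
```

Call:
drive_tool:
  plan:
    - {"dx":0,"dy":0,"dz":0.4,"spin":0.3}
    - {"dx":0,"dy":-0.1,"dz":1.4,"spin":0.7}
    - {"dx":0,"dy":-0.2,"dz":2.6,"spin":1.1}
    - {"dx":0,"dy":-0.3,"dz":4,"spin":1.1}
    - {"dx":0,"dy":-0.3,"dz":5.4,"spin":1.1}
    - {"dx":0,"dy":-0.3,"dz":6.5,"spin":1.1}
    - {"dx":0,"dy":-0.3,"dz":7.3,"spin":1.1}
    - {"dx":0,"dy":-0.3,"dz":7.7,"spin":1.1}
    - {"dx":0,"dy":-0.3,"dz":7.7,"spin":1.1}
    - {"dx":0,"dy":-0.3,"dz":7.7,"spin":1.1}

```text
t: 21.98
tool_pos: [503.3, -102.3, 222.7]
ee_rot: [[0.131, 0.991, -0.0], [0.991, -0.131, 0.0], [0.0, -0.0, -1.0]]
force: [0.6, -0.2, -1.1]
opening: 0.148
grip_force: 30.0
```

```bash
python3 - <<'E'
from tilt import *
from nook import *
bar(); to(*N(-266,0,223),82.7); o=r.get_obs(); print(rel(o['tool_pos']))
ims=[]
for n in('top','scene'):
    p,d,C=snap(n); P=pts(d,C); R=rel(P); k=(R[...,0]>-140)&(R[...,0]<10)&(abs(R[...,1])<14)&(P[...,2]>55)&(P[...,2]<68)
    q=R[k]; zz=P[...,2][k]; print(n,k.sum(),'x',q[:,0].min(),q[:,0].max(),'y fit',np.polyfit(q[:,0],q[:,1],1),'z fit',np.polyfit(q[:,0],zz,1))
    tip=[N(-20.4+a,y,61) for a in(0,) for y in(-7,7)]; print(proj(tip,C))
E
```

```text
n 10444 x 10.0 112.0 z=0.0048 x+162.5 (down +) y=-0.0009 x+-1.3
t22.03 pos [ 503.4 -102.4  223.1] head 82.46 j7 -0.35 F [ 0.   0.3 -1.8] tilt [ 5.e-04 -0.e+00 -1.e+00] | d cm [-0.23  0.02  0.01] spin -0.2
[-2.63657291e+02  2.32019611e-01]
top 271 x -139.8190673900691 -17.82908141889148 y fit [-0.00238045 -1.53649388] z fit [1.69919071e-03 6.12473882e+01]
[[245.25454597 176.6211252 ]
 [244.3645438  181.95687698]]
scene 232 x -139.96316061777475 -17.26958475313917 y fit [-1.07078727e-03 -1.16489170e+00] z fit [-1.15869827e-03  6.09636058e+01]
[[334.49204968 197.73979858]
 [330.34160721 195.22982501]]
```

Call:
drive_tool:
  plan:
    - {"dx":0.6,"dy":-0.1,"dz":0,"spin":-0.1}
    - {"dx":2,"dy":-0.1,"dz":0,"spin":-0.1}
    - {"dx":4,"dy":-0.1,"dz":0,"spin":-0.1}
    - {"dx":6.4,"dy":-0.1,"dz":0,"spin":-0.1}
    - {"dx":8.8,"dy":-0.1,"dz":0,"spin":-0.1}
    - {"dx":11.2,"dy":-0.1,"dz":0,"spin":-0.1}
    - {"dx":13,"dy":-0.1,"dz":0,"spin":-0.1}
    - {"dx":14.4,"dy":-0.1,"dz":0,"spin":-0.1}
    - {"dx":15,"dy":-0.1,"dz":0,"spin":-0.1}
    - {"dx":15.2,"dy":-0.1,"dz":0,"spin":-0.1}

```text
t: 22.97
tool_pos: [522.3, 50.0, 223.0]
ee_rot: [[0.128, 0.992, 0.001], [0.992, -0.128, 0.001], [0.001, 0.001, -1.0]]
force: [-0.3, 0.3, -1.1]
opening: 0.156
grip_force: 30.0
```

```bash
python3 - <<'E'
from tilt import *
from nook import *
eyes.get_image('scene')
bar(); to(*N(-80.6,0,223),82.7); o=r.get_obs(); print(rel(o['tool_pos']))
p,d,C=snap('top'); P=pts(d,C); R=rel(P); k=(R[...,0]>20)&(R[...,0]<150)&(abs(R[...,1])<14)&(P[...,2]>55)&(P[...,2]<68)
q=R[k]; zz=P[...,2][k]; print(k.sum(),'x',q[:,0].min(),q[:,0].max(),'y fit',np.polyval(np.polyfit(q[:,0],q[:,1],1),[20,130]),'z fit',np.polyfit(q[:,0],zz,1))
q=cv2.resize(p[140:200,140:220],None,fx=10,fy=10,interpolation=cv2.INTER_CUBIC); cv2.imwrite('pics/nose.png',q)
E
```

```text
n 10573 x 10.0 113.0 z=0.0047 x+162.1 (down +) y=-0.0025 x+-1.0
t23.07 pos [522.1  48.3 222.9] head 82.56 j7 -0.55 F [-0.2  0.1 -2. ] tilt [ 0.e+00 -3.e-04 -1.e+00] | d cm [ 3.12  0.07 -0.02] spin -0.1
[-111.78889622    0.82100028]
198 x 39.61013350839858 131.98083792473514 y fit [-0.30885157  1.34226229] z fit [-1.34635970e-04  6.07296561e+01]
```

View pics/nose.png

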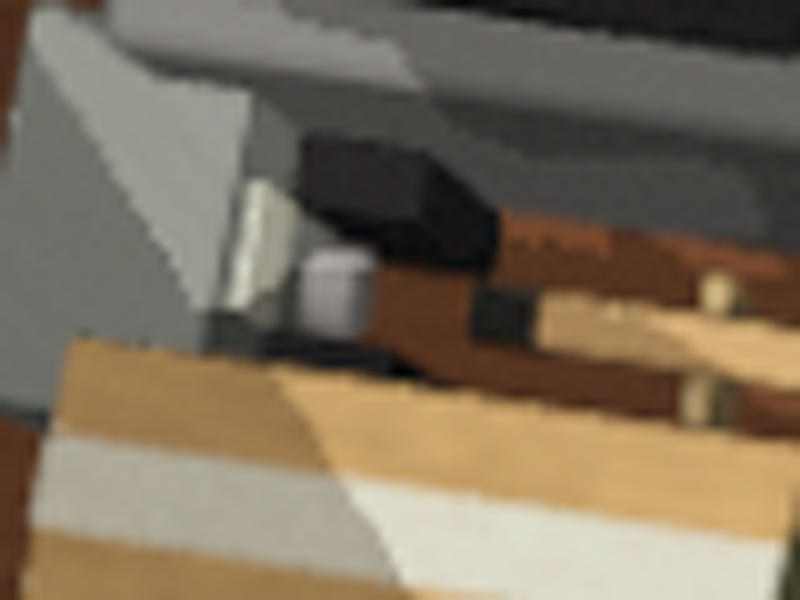

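The nose (505,315) is on line with the plunger (337,292) along the gap's axis and clear of the cheeks. I advance in small steps.

Call:
drive_tool:
  plan:
    - {"dx":0.4,"dy":0,"dz":0,"spin":0}
    - {"dx":0.9,"dy":0,"dz":0,"spin":0}
    - {"dx":1.4,"dy":0,"dz":0,"spin":0}
    - {"dx":1.9,"dy":0,"dz":0,"spin":0}
    - {"dx":2.3,"dy":0,"dz":0,"spin":0}
    - {"dx":2.6,"dy":0,"dz":0,"spin":0}
    - {"dx":2.9,"dy":0,"dz":0,"spin":0}
    - {"dx":3.1,"dy":0,"dz":0,"spin":0}
    - {"dx":3.3,"dy":0,"dz":0,"spin":0}
    - {"dx":3.4,"dy":0,"dz":0,"spin":0}

```text
t: 23.95
tool_pos: [526.4, 81.8, 222.6]
ee_rot: [[0.13, 0.991, -0.001], [0.991, -0.13, -0.001], [-0.001, -0.001, -1.0]]
force: [-1.8, -3.2, -1.2]
opening: 0.148
grip_force: 30.0
```

Call:
drive_tool:
  plan:
    - {"dx":0.1,"dy":0,"dz":0,"spin":0}
    - {"dx":0.2,"dy":0,"dz":0,"spin":0}
    - {"dx":0.3,"dy":0,"dz":0,"spin":0}
    - {"dx":0.4,"dy":0,"dz":0,"spin":0}
    - {"dx":0.5,"dy":0,"dz":0,"spin":0}
    - {"dx":0.6,"dy":0,"dz":0,"spin":0}
    - {"dx":0.7,"dy":0,"dz":0,"spin":0}
    - {"dx":0.75,"dy":0,"dz":0,"spin":0}
    - {"dx":0.8,"dy":0,"dz":0,"spin":0}
    - {"dx":0.8,"dy":0,"dz":0,"spin":0}

```text
t: 24.78
tool_pos: [527.5, 89.8, 222.6]
ee_rot: [[0.13, 0.992, -0.001], [0.992, -0.13, -0.001], [-0.001, -0.001, -1.0]]
force: [-1.2, -6.6, -1.2]
opening: 0.147
grip_force: 30.0
```

```bash
cat > chk.py <<'E'
from tilt import *
from nook import *
bar(); f=[];t=[]
for i in range(4): o=r.get_obs(); f.append(o['force']); t.append(o['tool_pos']); eyes.get_image('scene')
print('F along',(np.mean(f,0)[:2]@u).round(2),'rel',rel(np.mean(t,0)).round(2),np.mean(t,0)[2],o['t'],'g',o['grip_force'])
E
python3 chk.py
```

```text
n 10442 x 10.0 112.0 z=0.0042 x+162.2 (down +) y=-0.0007 x+-1.1
F along -5.48 rel [-70.03   0.69] 222.6315992732999 24.9833 g 29.99971479177475
```

Call:
drive_tool:
  plan:
    - {"dx":0.03,"dy":0,"dz":0,"spin":0}
    - {"dx":0.06,"dy":0,"dz":0,"spin":0}
    - {"dx":0.1,"dy":0,"dz":0,"spin":0}
    - {"dx":0.13,"dy":0,"dz":0,"spin":0}
    - {"dx":0.16,"dy":0,"dz":0,"spin":0}
    - {"dx":0.2,"dy":0,"dz":0,"spin":0}
    - {"dx":0.23,"dy":0,"dz":0,"spin":0}
    - {"dx":0.26,"dy":0,"dz":0,"spin":0}
    - {"dx":0.3,"dy":0,"dz":0,"spin":0}
    - {"dx":0.3,"dy":0,"dz":0,"spin":0}

```text
t: 25.87
tool_pos: [527.4, 91.1, 222.4]
ee_rot: [[0.132, 0.991, -0.003], [0.991, -0.132, -0.003], [-0.003, -0.002, -1.0]]
force: [-2.2, -10.0, -1.0]
opening: 0.146
grip_force: 30.0
```

```bash
python3 chk.py
```

```text
n 10449 x 10.0 112.0 z=0.0008 x+162.2 (down +) y=-0.0004 x+-1.1
F along -11.76 rel [-68.7    0.95] 222.4324797387268 26.0667 g 29.99984622001648
```

At the stop: the force jumped to 11.8 N with the nose at 176.9 mm. I ease back slowly, 0.5 mm per row.

Call:
drive_tool:
  plan:
    - {"dx":-0.03,"dy":0,"dz":0,"spin":0}
    - {"dx":-0.08,"dy":0,"dz":0,"spin":0}
    - {"dx":-0.13,"dy":0,"dz":0,"spin":0}
    - {"dx":-0.18,"dy":0,"dz":0,"spin":0}
    - {"dx":-0.23,"dy":0,"dz":0,"spin":0}
    - {"dx":-0.28,"dy":0,"dz":0,"spin":0}
    - {"dx":-0.33,"dy":0,"dz":0,"spin":0}
    - {"dx":-0.38,"dy":0,"dz":0,"spin":0}
    - {"dx":-0.43,"dy":0,"dz":0,"spin":0}
    - {"dx":-0.48,"dy":0,"dz":0,"spin":0}

```text
t: 26.95
tool_pos: [527.3, 88.0, 222.6]
ee_rot: [[0.13, 0.991, -0.0], [0.991, -0.13, -0.001], [-0.001, -0.0, -1.0]]
force: [-0.2, -4.9, -1.5]
opening: 0.146
grip_force: 30.0
```

Call:
drive_tool:
  plan:
    - {"dx":-0.05,"dy":0,"dz":0,"spin":0}
    - {"dx":-0.1,"dy":0,"dz":0,"spin":0}
    - {"dx":-0.15,"dy":0,"dz":0,"spin":0}
    - {"dx":-0.2,"dy":0,"dz":0,"spin":0}
    - {"dx":-0.25,"dy":0,"dz":0,"spin":0}
    - {"dx":-0.3,"dy":0,"dz":0,"spin":0}
    - {"dx":-0.35,"dy":0,"dz":0,"spin":0}
    - {"dx":-0.4,"dy":0,"dz":0,"spin":0}
    - {"dx":-0.45,"dy":0,"dz":0,"spin":0}
    - {"dx":-0.5,"dy":0,"dz":0,"spin":0}

```text
t: 27.78
tool_pos: [526.8, 83.4, 222.7]
ee_rot: [[0.13, 0.992, 0.0], [0.992, -0.13, 0.0], [0.0, 0.0, -1.0]]
force: [-0.8, -3.5, -1.1]
opening: 0.144
grip_force: 30.0
```

Call:
drive_tool:
  plan:
    - {"dx":-0.05,"dy":0,"dz":0,"spin":0}
    - {"dx":-0.1,"dy":0,"dz":0,"spin":0}
    - {"dx":-0.15,"dy":0,"dz":0,"spin":0}
    - {"dx":-0.2,"dy":0,"dz":0,"spin":0}
    - {"dx":-0.25,"dy":0,"dz":0,"spin":0}
    - {"dx":-0.3,"dy":0,"dz":0,"spin":0}
    - {"dx":-0.35,"dy":0,"dz":0,"spin":0}
    - {"dx":-0.4,"dy":0,"dz":0,"spin":0}
    - {"dx":-0.45,"dy":0,"dz":0,"spin":0}
    - {"dx":-0.5,"dy":0,"dz":0,"spin":0}

```text
t: 28.62
tool_pos: [526.2, 78.4, 222.7]
ee_rot: [[0.13, 0.992, 0.0], [0.992, -0.13, 0.0], [0.0, 0.0, -1.0]]
force: [0.0, -2.5, -1.7]
opening: 0.146
grip_force: 30.0
```

Call:
drive_tool:
  plan:
    - {"dx":-0.05,"dy":0,"dz":0,"spin":0}
    - {"dx":-0.1,"dy":0,"dz":0,"spin":0}
    - {"dx":-0.15,"dy":0,"dz":0,"spin":0}
    - {"dx":-0.2,"dy":0,"dz":0,"spin":0}
    - {"dx":-0.25,"dy":0,"dz":0,"spin":0}
    - {"dx":-0.3,"dy":0,"dz":0,"spin":0}
    - {"dx":-0.35,"dy":0,"dz":0,"spin":0}
    - {"dx":-0.4,"dy":0,"dz":0,"spin":0}
    - {"dx":-0.45,"dy":0,"dz":0,"spin":0}
    - {"dx":-0.5,"dy":0,"dz":0,"spin":0}

```text
t: 29.45
tool_pos: [525.5, 73.4, 222.7]
ee_rot: [[0.13, 0.992, -0.0], [0.992, -0.13, 0.0], [-0.0, -0.0, -1.0]]
force: [-0.9, -0.6, -1.1]
opening: 0.146
grip_force: 30.0
```

```bash
python3 chk.py
```

```text
n 10447 x 10.0 112.0 z=0.0052 x+162.2 (down +) y=-0.0007 x+-1.1
F along 0.32 rel [-86.51   0.63] 222.70116252306352 29.65 g 29.999716579914093
```

Plunger is released gently and the force is back to 0. I withdraw and set down.

Call:
drive_tool:
  plan:
    - {"dx":-0.4,"dy":0,"dz":0,"spin":0}
    - {"dx":-1.4,"dy":0,"dz":0,"spin":0}
    - {"dx":-3,"dy":0,"dz":0,"spin":0}
    - {"dx":-5,"dy":0,"dz":0,"spin":0}
    - {"dx":-7.4,"dy":0,"dz":0,"spin":0}
    - {"dx":-9.8,"dy":0,"dz":0,"spin":0}
    - {"dx":-12.2,"dy":0,"dz":0,"spin":0}
    - {"dx":-14.2,"dy":0,"dz":0,"spin":0}
    - {"dx":-15.6,"dy":0,"dz":0,"spin":0}
    - {"dx":-16.4,"dy":0,"dz":0,"spin":0}

```text
t: 30.53
tool_pos: [503.3, -92.1, 222.7]
ee_rot: [[0.133, 0.991, -0.001], [0.991, -0.133, -0.001], [-0.001, -0.001, -1.0]]
force: [0.7, -0.5, -2.3]
opening: 0.146
grip_force: 30.0
```

Call:
drive_tool:
  plan:
    - {"dx":-0.8,"dy":0,"dz":0,"spin":0}
    - {"dx":-1.8,"dy":0,"dz":0,"spin":0}
    - {"dx":-2.8,"dy":0,"dz":0,"spin":0}
    - {"dx":-3.6,"dy":0,"dz":0,"spin":0}
    - {"dx":-3.9,"dy":0,"dz":0.1,"spin":0}
    - {"dx":-4,"dy":0,"dz":0.3,"spin":0}
    - {"dx":-4,"dy":0,"dz":0.5,"spin":0}
    - {"dx":-4,"dy":0,"dz":0.65,"spin":0}
    - {"dx":-4,"dy":0,"dz":0.75,"spin":0}
    - {"dx":-4,"dy":0,"dz":0.8,"spin":0}

```text
t: 31.37
tool_pos: [499.1, -128.2, 214.8]
ee_rot: [[0.129, 0.992, -0.0], [0.992, -0.129, 0.0], [0.0, -0.0, -1.0]]
force: [-1.6, 0.9, 11.9]
opening: 0.147
grip_force: 30.0
```

```bash
python3 chk.py
```

```text
n 10487 x 10.0 112.0 z=-0.0001 x+162.2 (down +) y=-0.0002 x+-1.1
F along 0.61 rel [-289.83    1.19] 214.82743187347 31.5667 g 30.000687539577484
```

Call:
drive_tool:
  plan:
    - {"dx":0,"dy":0,"dz":-0.05,"spin":0}
    - {"dx":0,"dy":0,"dz":-0.05,"spin":0}
    - {"dx":0,"dy":0,"dz":-0.05,"spin":0}
    - {"dx":0,"dy":0,"dz":-0.05,"spin":0}
    - {"dx":0,"dy":0,"dz":-0.05,"spin":0}
    - {"dx":0,"dy":0,"dz":-0.05,"spin":0}
    - {"dx":0,"dy":0,"dz":-0.6,"spin":0}
    - {"dx":0,"dy":0,"dz":-2,"spin":0}
    - {"dx":0,"dy":0,"dz":-4.5,"spin":0}
    - {"dx":0,"dy":0,"dz":-7.5,"spin":0}
  gripper: 0.3

```text
t: 32.45
tool_pos: [498.6, -128.6, 289.7]
ee_rot: [[0.129, 0.992, -0.003], [0.992, -0.129, 0.001], [0.0, -0.003, -1.0]]
force: [-0.4, -0.7, 0.4]
opening: 0.648
grip_force: 0.0
```

Call:
drive_tool:
  plan:
    - {"dx":0,"dy":0,"dz":-3,"spin":0}
    - {"dx":0,"dy":0,"dz":-6,"spin":0}
    - {"dx":-2,"dy":0,"dz":-9,"spin":0}
    - {"dx":-5,"dy":0,"dz":-12,"spin":0}
    - {"dx":-8,"dy":0,"dz":-14,"spin":0}
    - {"dx":-11,"dy":0,"dz":-15,"spin":0}
    - {"dx":-14,"dy":0,"dz":-15,"spin":0}
    - {"dx":-17,"dy":0,"dz":-15,"spin":0}
    - {"dx":-19,"dy":0,"dz":-15,"spin":0}
    - {"dx":-20,"dy":0,"dz":-15,"spin":0}

```text
t: 33.28
tool_pos: [471.8, -330.1, 440.0]
ee_rot: [[0.133, 0.991, -0.0], [0.991, -0.133, -0.001], [-0.001, -0.0, -1.0]]
force: [0.4, 0.8, 0.1]
opening: 0.652
grip_force: 0.0
```

```bash
python3 - <<'E'
from nook import *
p,d,C=snap('top');a,_,_=snap('scene'); cv2.imwrite('pics/end.png',np.hstack([cv2.resize(p[60:320,110:460],(400,297)),cv2.resize(a[90:400,140:480],(400,297))]))
P=pts(d,C)
def reg(x0,x1,y0,y1,z0,z1):
    m=(P[...,0]>x0)&(P[...,0]<x1)&(P[...,1]>y0)&(P[...,1]<y1)&(P[...,2]>z0)&(P[...,2]<z1); return P[m]
for n,b in dict(stick=(440,560,-330,140,44,60),box=(370,480,60,150,44,58),tape=(600,760,-180,-20,35,55),stap=(600,690,-400,-220,38,56)).items():
    q=reg(*b)
    if len(q): rc=cv2.minAreaRect(q[:,:2].astype(np.float32)); print(n,len(q),np.round(rc[0],1),np.round(rc[1],1),round(rc[2],1),np.median(q[:,2]).round(1),q[:,2].std().round(2))
R=rel(P);k=(abs(R[...,1])<10)&(R[...,0]>155)&(R[...,0]<178)&(P[...,2]>58)&(P[...,2]<70);print('plunger x',np.percentile(R[k][:,0],[2,50]))
print(r.get_obs()['t'],r.get_obs()['tool_pos'])
E
```

```text
stick 827 [491.2 -33.4] [ 96.3 345.5] 0.8 53.7 2.59
box 407 [427.8 116.8] [60.4 45. ] 79.7 52.0 2.1
tape 497 [ 676.8 -132.4] [99.2 95.2] 1.1 44.7 2.86
stap 496 [ 632.5 -307.1] [118.6  34.7] 83.8 46.8 2.65
plunger x [163.97980986 170.53496018]
33.3833 [ 472.3864652  -328.40684426  439.66220832]
```

View pics/end.png

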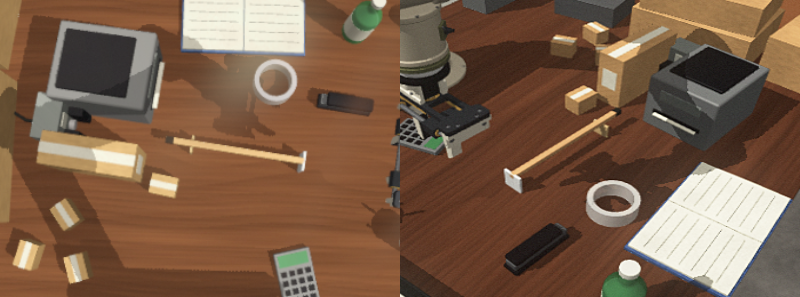

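The final picture shows the stick level on both plates in front of the gap, nose at (170,140) and blade at (303,160). The box is upright and aside at (163,185). Tape and stapler have not moved, and the plunger is out.

```bash
python3 -c "
from plant import ticket
print(ticket.close_job())"
```

```text
the job is handed in; nothing more can be done
None
```

I handed in the job at about 33 s of the 72 s: I raked the small carton out and swept it aside upright, pushed the plunger fully in (to the stop) and eased it out over about 3 s, left the stick level in front of the gap, and did not move the tape or stapler.

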